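Rub two edges of a tile and lock it in its cradle

TASK

Take the stone tile by its wooden grip and rub its orange edge along the sprung abrasive bar of the rubbing bench, held flat against it and pressed enough to push the bar back a few millimetres, in one stroke along the bar from the green-capped end to the black-capped end; then turn the tile and rub its blue edge the same way, again from green to black. Finally set the tile down flat in the grey cradle and, once it lies there, swing the yellow keeper bar fully shut across the cradle's front. Leave the other things on the desk where they are.

Things in the scene. Friction and masses are not known exactly. Their poses are not given: they have to be found in the camera images.
- workpiece: Workpiece, 160 g, loose: pale stone tile 66 x 66 x 10 mm with an upright square wooden grip 26 x 26 mm on its middle, from 10 to 56 mm above the underside, sides parallel to the tile's edges. Origin: centre of the tile's underside; z up along the grip, +x towards the orange edge, +y towards the blue edge (the other two edges are unmarked).
- orange_edge (a point): Middle of the orange edge face, 33 mm along the workpiece's +x, 5 mm above its underside.
- blue_edge (a point): Middle of the blue edge face, 33 mm along the workpiece's +y, 5 mm above its underside.
- rubbing_bench: Rubbing bench, fixed: aluminium bed 165 x 220 x 8 mm (x from -74 to +90 mm, y +-110, top at z = 8 mm) with a dark bent bracket 42 mm high along its far side. Origin on the desk near the middle of the bed; +x towards bar and bracket, +y along the bar towards its green-capped end. The bar stands in front of the bracket. The tile may slide on the bed or be held a few mm above it.
- bar_face (a point): Middle of the grey abrasive face of the sprung bar (moves with the bar). The face looks along -x of the bench, is 180 mm long (+-90 mm along y, then 9 mm end caps: green at +y, black at -y) and spans z = 10 to 35 mm of the bench; at rest it lies at x = 42 mm, y = 0, z = 22.5 mm of the bench. Axes as the bench's. A tile flush with an end of the face has its centre 57 mm from the middle.
- rub_bar (a joint): How far the sprung bar is pushed back towards the bracket, m: 0 at rest, 0.010 at its stop; 1 N plus 0.7 N per mm.
- cradle: Cradle, fixed: grey square nest, floor 6 mm thick, inside 82 x 82 mm, walls 6 mm thick rising to 23 mm at +x and both sides (+-y), open at -x (front). Origin on the desk below the middle of the nest. At the front a keeper bar on a post at x = -52, y = +50 mm and an open steel clip at x = -52, y = -52 mm that receives it.
- keeper (a joint): Keeper bar angle, rad: 0 shut (lying along the cradle's front, in the clip), grows as its free end swings out towards -x of the cradle; to 1.5. Stiff, stays where it is left (about 0.4 N at the knob).
- keeper_knob (a point): Top centre of the black upright knob on the yellow keeper bar, 14 mm in diameter, from 22 to 56 mm above the desk, 80 mm from the hinge.
- keeper_hinge (a point): Point on the keeper's vertical hinge axis, 18 mm above the desk. The bar is 10 mm high (13 to 23 mm), 8 mm thick, and 102 mm long.
- nippers: Bystander, to be left alone: blue-handled wheeled nippers, 60x171x17 mm. Origin: centre of its underside.
- dish: Bystander, to be left alone: small dish of peach tiles, 102 across, 26 high mm. Origin: centre of its underside.
- aqua_jar: Bystander, to be left alone: jar of aqua chips, 55 across, 74 high mm. Origin: centre of its underside.
- gold_jar: Bystander, to be left alone: jar of gold chips, 49 across, 66 high mm. Origin: centre of its underside.
Not all that is in view belongs to the job. There is more than one size of the cradle; the job needs the smaller.

How it is judged:
On the way, in this order (a step that is already met when the one before it is completed fails the run):
1. orange edge flat against the sprung bar and pushing it back, at the green-capped end (x of orange_edge in the frame of bar_face between -0.005 and 0.005 m and y of orange_edge in the frame of bar_face between 0.035 and 0.2 m and z of orange_edge in the frame of bar_face between -0.014 and 0.014 m and value of joint rub_bar above 0.001 m and angle between the x axis of workpiece and the x axis of rubbing_bench, either way round below 0.12 rad and x of workpiece in the frame of bar_face below -0.028 m), for 0.05 s.
2. orange edge flat against the sprung bar and pushing it back, at the middle (x of orange_edge in the frame of bar_face between -0.005 and 0.005 m and y of orange_edge in the frame of bar_face between -0.015 and 0.015 m and z of orange_edge in the frame of bar_face between -0.014 and 0.014 m and value of joint rub_bar above 0.001 m and angle between the x axis of workpiece and the x axis of rubbing_bench, either way round below 0.12 rad and x of workpiece in the frame of bar_face below -0.028 m), for 0.05 s.
3. orange edge flat against the sprung bar and pushing it back, at the black-capped end (x of orange_edge in the frame of bar_face between -0.005 and 0.005 m and y of orange_edge in the frame of bar_face between -0.2 and -0.035 m and z of orange_edge in the frame of bar_face between -0.014 and 0.014 m and value of joint rub_bar above 0.001 m and angle between the x axis of workpiece and the x axis of rubbing_bench, either way round below 0.12 rad and x of workpiece in the frame of bar_face below -0.028 m), for 0.05 s.
4. blue edge flat against the sprung bar and pushing it back, at the green-capped end (x of blue_edge in the frame of bar_face between -0.005 and 0.005 m and y of blue_edge in the frame of bar_face between 0.035 and 0.2 m and z of blue_edge in the frame of bar_face between -0.014 and 0.014 m and value of joint rub_bar above 0.001 m and angle between the y axis of workpiece and the x axis of rubbing_bench, either way round below 0.12 rad and x of workpiece in the frame of bar_face below -0.028 m), for 0.05 s.
5. blue edge flat against the sprung bar and pushing it back, at the middle (x of blue_edge in the frame of bar_face between -0.005 and 0.005 m and y of blue_edge in the frame of bar_face between -0.015 and 0.015 m and z of blue_edge in the frame of bar_face between -0.014 and 0.014 m and value of joint rub_bar above 0.001 m and angle between the y axis of workpiece and the x axis of rubbing_bench, either way round below 0.12 rad and x of workpiece in the frame of bar_face below -0.028 m), for 0.05 s.
6. blue edge flat against the sprung bar and pushing it back, at the black-capped end (x of blue_edge in the frame of bar_face between -0.005 and 0.005 m and y of blue_edge in the frame of bar_face between -0.2 and -0.035 m and z of blue_edge in the frame of bar_face between -0.014 and 0.014 m and value of joint rub_bar above 0.001 m and angle between the y axis of workpiece and the x axis of rubbing_bench, either way round below 0.12 rad and x of workpiece in the frame of bar_face below -0.028 m), for 0.05 s.
7. tile flat in the cradle while the keeper still stands open (x of workpiece in the frame of cradle between -0.017 and 0.011 m and y of workpiece in the frame of cradle between -0.011 and 0.011 m and z of workpiece in the frame of cradle between 0.002 and 0.01 m and angle between workpiece's own z axis and vertical below 0.06 rad and value of joint keeper above 0.5 rad), for 0.2 s.
At the end, for the whole second after the job is handed in: The tile lies flat and at rest in the cradle: origin 2 to 10 mm above the desk, between 17 mm in front of and 11 mm behind the nest's centre, within 11 mm sideways, upright within 0.06 rad; the keeper is shut to within 0.08 rad (x of workpiece in the frame of cradle between -0.017 and 0.011 m and y of workpiece in the frame of cradle between -0.011 and 0.011 m and z of workpiece in the frame of cradle between 0.002 and 0.01 m and angle between workpiece's own z axis and vertical below 0.06 rad and value of joint keeper below 0.08 rad and linear speed of workpiece below 0.02 m/s); the robot touches nothing.
It fails at once if a bystander is moved by more than 30 mm (distance of any of nippers, dish, aqua_jar, gold_jar from where it was at the start of the episode above 0.03 m).
It also fails if it takes over 67 s, if anything falls off the work surface, if the arm or the gripper's body presses on something with over 40 N, if the wrist force passes 120 N, or if a joint passes its speed limit or range.

ROBOT

A 6-joint arm with a two-finger parallel gripper is mounted at the origin on a cart in front of the work surface, level with it; the furniture and walls round the work are solid. World frame = base frame: x ahead of the robot, y to its left, z up, the work surface at z = 0. Lengths are in m, angles in rad, forces in N, time in s.
With the tool pointing down it reaches from about 0.35 to 0.85 m from the base axis. Payload 8.1 kg.
Tool frame: the origin (TCP) lies on the centre line of the jaws, within the pads' length; the fingertips stand robot.tips_ahead ahead of it and the grasp point (between the pads) lies 6 mm ahead of it (robot.tips_ahead is the distance from the TCP to the fingertips, in m); z points along the fingers, y is the line along which they close (so a half turn about z gives the same grasp; the last joint's range is limited). The gripper opens to 93 mm and grips with 3 to 60 N. Pads are 15 mm wide; open, the fingers measure 128 mm over their backs; the gripper's body (75 mm by 188 mm) begins 65 mm behind the grasp point.
Start: joints at [-1.197, 0.13, 1.488, -0, 1.523, -0.085], TCP at [0.266, -0.538, 0.244] pointing down, gripper open.
Joint ranges: [-2.96, 2.96], [-0.89, 2.26], [0.02, 2.5], [-1.34, 4.48], [0, 2.73], [-2.66, 2.66]. Speed limits (rad/s): [2.39, 2.39, 2.79, 3.14, 3.14, 3.14].

INTERFACE

Orientations are given as a rotation vector (axis times angle).
In Python, from plant import robot gives the robot as it stands.
- The arm moves only by the tool apply_moves, never from a script. Its arguments are lists of equal length, an entry for each row: "delta_pos": the shift along the tool's x, y, z in cm, a list of three; "twist": the turn about the tool's z in rad. A call has 1 to 8 rows; each row shifts and turns the commanded pose from where the row before left it, along the tool's axes as they then stand; what a row does not reach is not made up. A row lasts 1/8 s, in which the tool goes at most 62.5 mm and 10.7 degrees, less where a joint would pass 70% of its speed; a pose out of reach is approached as far as the arm can. A call with a gripper value outside its range is refused whole. "gripper" is the finger opening in cm, from 0 to 9.3, set as the call begins (left out, the last holds). The fingers move at their own pace and stop on an object; "squeeze" is the grip in N (left out, the last holds). Time passes only in rows, so rows that do not move let the fingers close. It gives the time, the measured TCP pose, the force, the opening and the grip force at its end, in the units of the state.
- robot.read_state(): the state, without advancing time (a new reading comes with each control period).
- robot.read_camera(name): name is "side" or "top"; returns a dict with "frame" (400x640x3 uint8, red, green, blue), "vertical_fov" (degrees; the focal length in pixels is half the picture's height over the tangent of half this angle, whatever the lens; pixels are square), "cx", "cy" (the principal point, pixels), "R" (3x3) and "t" (3): a world point X has camera coordinates R X + t. Camera axes: x right, y down, z forward; pixel columns grow to the right and rows downward; lengths in m; the calibration is good to about 2 mm. A picture is of the moment at which its call begins. There is no depth.
- robot.close_job(): hands the job in; it is judged then, once.
The state is a dict: "t": time; "q": joint angles; "dq": joint speeds; "joint_torque": joint torques, N m; "tool_pos": TCP position; "orientation": TCP orientation; "force": force on the tool from outside, world axes, zero at the start; "wrist_torque": the same for the moment, N m; "opening": finger opening in m; "gripper_force": force on a finger pad.
Only numpy, scipy, OpenCV 4.12 (cv2) and the standard library are available. Lean on these libraries where they do the work, as an engineer would, in place of code of your own. Each camera call takes 0.05 s, during which the arm holds its last target. There are 200 camera calls.

## Working session

There is one attempt and no reset: what is moved stays moved. The work goes in short steps, Python scripts to look and compute and a tool call to move; the robot and the scene stay as the last step left them, time stands still between calls to the robot, and variables do not carry over. Pictures are saved under pics/ and viewed, at most 10 in all, crops included, and the job is handed in when it is done.

Besides the shell and the picture viewer there is one more tool, called after "Emit:" in YAML: its name, and indented under it one key for each argument. apply_moves: Moves the arm, as the interface text tells. Its arguments: {"type":"object","properties":{"delta_pos":{"type":"array"},"twist":{"type":"array"},"gripper":{"type":"number"},"squeeze":{"type":"number"}},"required":["delta_pos","twist"]}

```bash
mkdir -p pics
cat > h.py <<'E'
import numpy as np, cv2
from plant import robot
def cam(n):
    c=robot.read_camera(n); c['R']=np.array(c['R']).reshape(3,3); c['t']=np.array(c['t']); return c
def ray(c,u,v,z):
    f=200/np.tan(np.radians(c['vertical_fov'])/2)
    d=c['R'].T@np.array([(u-c['cx'])/f,(v-c['cy'])/f,1]); o=-c['R'].T@c['t']
    return o+d*(z-o[2])/d[2]
def proj(c,X):
    f=200/np.tan(np.radians(c['vertical_fov'])/2)
    p=c['R']@np.array(X)+c['t']; return p[:2]/p[2]*f+[c['cx'],c['cy']]
E
python3 - <<'E'
from h import *
print(robot.read_state(),robot.tips_ahead)
for n in('top','side'):
    c=cam(n); print(n,c['vertical_fov'],c['cx'],c['cy'],c['R'],c['t'],-c['R'].T@c['t'])
    cv2.imwrite(f'pics/{n}0.png',cv2.resize(c['frame'][:,:,::-1],None,fx=1.25,fy=1.25)); np.save(f'{n}0.npy',c,allow_pickle=True)
E
```

```text
{'t': 0.0, 'q': array([-1.19739878e+00,  1.31151699e-01,  1.48929876e+00, -3.40532887e-06,
        1.52297703e+00, -8.54153014e-02]), 'dq': array([-0.00021232,  0.00023373,  0.00063003,  0.00074822,  0.001552  ,
        0.00108207]), 'joint_torque': array([ 5.28081400e-04, -5.59852445e+01, -4.91750264e+01,  7.70019251e-02,
        3.59716360e-02, -1.53647979e-04]), 'tool_pos': array([ 0.26554841, -0.5374501 ,  0.24258235]), 'orientation': array([-3.05751990e+00, -7.13984151e-01,  4.18617181e-04]), 'force': array([-0.57773772, -0.21635752,  0.25198172]), 'wrist_torque': array([ 0.02789245, -0.01657839, -0.03599042]), 'gripper_force': 0.0, 'opening': 0.09350504588636085} 0.025
top 54.88010221484464 308.6218025566395 199.39061524782306 [[ 1.35872071e-02 -9.99907643e-01  3.05690051e-04]
 [-9.93580250e-01 -1.35355649e-02 -1.12316853e-01]
 [ 1.12310618e-01  1.22234475e-03 -9.93672396e-01]] [-0.1957332   0.59411224  1.58006223] [ 0.41549989 -0.18960486  1.63685287]
side 45.15521092063095 325.461539215996 201.01788694524203 [[-0.99545343 -0.09447284 -0.01213915]
 [-0.05509132  0.67502995 -0.7357306 ]
 [ 0.07770085 -0.73171678 -0.67716551]] [0.57526337 0.19066545 1.86222382] [0.43845553 1.28826229 1.40829536]
```

View pics/top0.png

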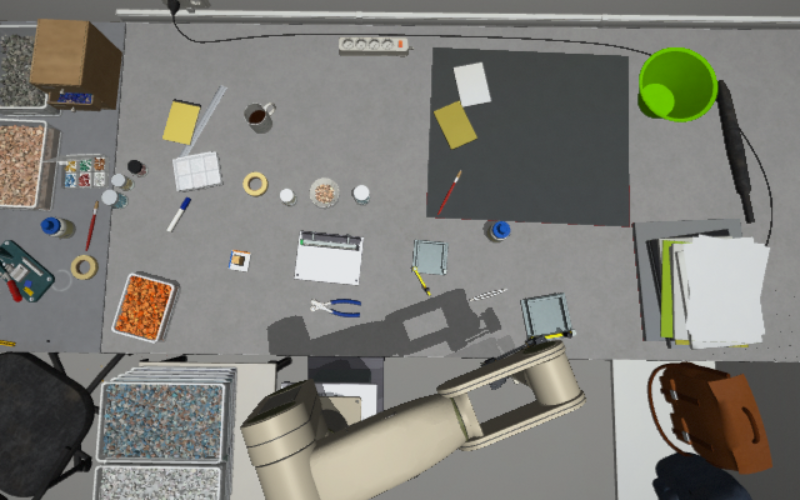

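View pics/side0.png

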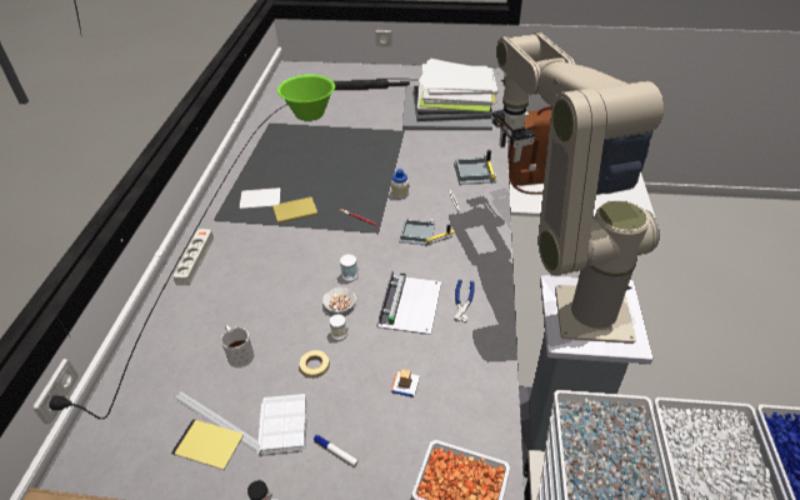

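The top view shows the tile at (240,261), the bench at (329,257), the small cradle at (430,257) with its keeper open at (421,280), the large cradle at (545,315), and the nippers at (337,307). The dish and jars are at about (324,192). I'll take enlarged crops next.

Run:
```python
from h import *
t=np.load('top0.npy',allow_pickle=True).item()['frame'][:,:,::-1]; s=np.load('side0.npy',allow_pickle=True).item()['frame'][:,:,::-1]
a=cv2.resize(t[176:256,172:372],None,fx=4,fy=4,interpolation=cv2.INTER_CUBIC)
b=cv2.resize(s[170:320,290:390],None,fx=4,fy=4,interpolation=cv2.INTER_CUBIC)
cv2.imwrite('pics/ta.png',a);cv2.imwrite('pics/sb.png',b)
```

```text
(no output)
```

View pics/ta.png

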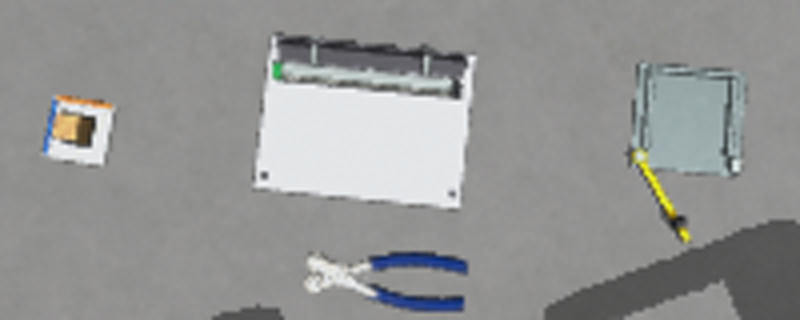

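View pics/sb.png

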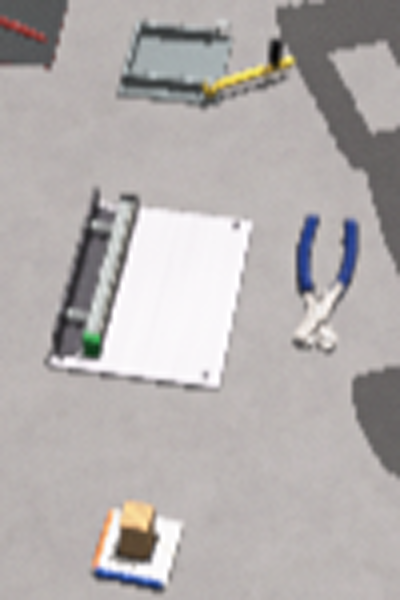

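The tile's orange edge faces far (+x) and its blue edge faces left (+y). The bench's green end is at the left, and the cradle opens towards the robot with the keeper out at about 60° from shut. Next I measure these.

```bash
cat > m.py <<'E'
from h import *
def rect(c,mask,z,name):
    n,l,st,ce=cv2.connectedComponentsWithStats(mask.astype(np.uint8)); i=1+np.argmax(st[1:,4])
    cn=max(cv2.findContours((l==i).astype(np.uint8),0,cv2.CHAIN_APPROX_NONE)[0],key=len)[:,0].astype(float)
    P=np.array([ray(c,u,v,z)[:2] for u,v in cn],np.float32)*1000
    r=cv2.minAreaRect(P); print(name,'ctr',np.round(r[0],1),'size',np.round(r[1],1),'ang',round(r[2],1),'npx',st[i,4]); return r
if __name__=='__main__':
  for n,b in(('top',dict(tile=(210,230,178,204),bench=(182,230,232,294),cr=(188,224,325,362),key=(190,244,325,362))),
           ('side',dict(tile=(290,322,310,340),bench=(215,270,300,356),cr=(172,200,315,352),key=(178,200,335,370)))):
    c=np.load(n+'0.npy',allow_pickle=True).item(); im=c['frame']; hsv=cv2.cvtColor(im,cv2.COLOR_RGB2HSV).astype(int); H,S,V=hsv[...,0],hsv[...,1],hsv[...,2]
    def box(k,m):
        y0,y1,x0,x1=b[k]; o=np.zeros_like(m); o[y0:y1,x0:x1]=m[y0:y1,x0:x1]; return o
    rect(c,box('tile',(S>70)|(V>180)),.008,n+' tile')
    rect(c,box('tile',(S>90)&(H>8)&(H<28)&(V>90)),.05,n+' grip')
    for k,m in(('orange',(H<16)&(S>130)),('blue',(H>100)&(H<130)&(S>100))):
        ys,xs=np.nonzero(box('tile',m)); print(k,len(xs),ray(c,xs.mean(),ys.mean(),.007)[:2])
    rect(c,box('bench',(V>200)&(S<30)),.008,n+' bed')
    g=box('bench',(H>45)&(H<80)&(S>100)); ys,xs=np.nonzero(g); print('green',len(xs),ray(c,xs.mean(),ys.mean(),.03)[:2])
    cm=box('cr',(H>75)&(H<110)&(S>18)); rect(c,cv2.morphologyEx(cm.astype(np.uint8),cv2.MORPH_CLOSE,np.ones((3,3))),.02,n+' cradle')
    rect(c,box('key',(H>22)&(H<34)&(S>120)),.023,n+' keeper')
    ys,xs=np.nonzero(box('key',(V<45))); print('knob',len(xs),ray(c,xs.mean(),ys.mean(),.045)[:2])
E
python3 m.py
```

```text
top tile ctr [534.7 312.4] size [25.5 64. ] ang 0.8 npx 88
top grip ctr [544.  306.1] size [ 0.  16.5] ang 0.8 npx 5
orange 0 [nan nan]
blue 4 [0.5407543  0.34464251]
top bed ctr [568.4   6.6] size [216.9 160.3] ang 85.1 npx 1392
green 6 [0.61815026 0.09845579]
top cradle ctr [ 575.  -335.9] size [113.4 110.2] ang 85.6 npx 669
top keeper ctr [ 501.2 -303.5] size [69.3  8.3] ang 30.2 npx 36
knob 3 [ 0.46614111 -0.32147083]
side tile ctr [552.6 307.9] size [103.8 129. ] ang 4.9 npx 875
side grip ctr [553.4 323. ] size [23.9 45.1] ang 5.3 npx 78
orange 7 [0.58463173 0.30433028]
blue 28 [0.55895181 0.3449652 ]
side bed ctr [565.   10.5] size [224.1 159.6] ang 85.0 npx 1272
green 19 [0.61688199 0.10548338]
side cradle ctr [ 573.3 -278.6] size [ 4.4 13.2] ang 4.8 npx 4
side keeper ctr [ 504.7 -288.1] size [70.  15.5] ang 31.3 npx 24
knob 9 [ 0.4626348  -0.31345826]m.py:16: RuntimeWarning: Mean of empty slice.
  ys,xs=np.nonzero(box('tile',m)); print(k,len(xs),ray(c,xs.mean(),ys.mean(),.007)[:2])
  ret = ret.dtype.type(ret / rcount)
```

Run:
```python
from m import *
T=np.load('top0.npy',allow_pickle=True).item();Sd=np.load('side0.npy',allow_pickle=True).item()
R=lambda c,u,v,z:np.round(ray(c,u,v,z)[:2]*1000,1)
print('cradle top', [R(T,172+u/4-.4,176+v/4-.4,.023) for u,v in((638,63),(746,70),(740,176))])
print('cradle side',[R(Sd,290+u/4-.4,170+v/4-.4,.023) for u,v in((145,18),(232,25),(120,95))])
print('hinge',R(T,172+640/4-.4,176+157/4-.4,.023),R(Sd,290+208/4-.4,170+90/4-.4,.023))
for n,c,b in(('top',T,(196,222,180,206)),('side',Sd,(290,319,310,340))):
    im=c['frame'];hsv=cv2.cvtColor(im,cv2.COLOR_RGB2HSV).astype(int);H,S,V=[hsv[...,i] for i in range(3)]
    def box(m):
        o=np.zeros_like(m);y0,y1,x0,x1=b;o[y0:y1,x0:x1]=m[y0:y1,x0:x1];return o
    print(n,'desk V,S',np.median(V[b[0]:b[1],b[2]:b[3]]),np.median(S[b[0]:b[1],b[2]:b[3]]))
    m=(S>70)|(V>205)
    m=cv2.morphologyEx(box(m).astype(np.uint8),cv2.MORPH_CLOSE,np.ones((3,3)))
    rect(c,m,.008,n+' tile')
    g=(S>70)&(H>8)&(H<28)&(V>60)
    rect(c,box(g),.056,n+' grip')
    for k,q in(('orange',(H<14)&(S>130)),('blue',(H>100)&(H<130)&(S>100))):
        ys,xs=np.nonzero(box(q)); 
        if len(xs): print(k,len(xs),R(c,xs.mean(),ys.mean(),.007), [R(c,u,v,.007) for u,v in ((xs.min(),ys[xs.argmin()]),(xs.max(),ys[xs.argmax()]))])
```

```text
cradle top [array([ 633.4, -282.2]), array([ 627.5, -396.3]), array([ 515.4, -389.9])]
cradle side [array([ 612.7, -388. ]), array([ 513.8, -383.4]), array([ 627.3, -255.4])]
hinge [ 533.9 -285. ] [ 533.  -271.2]
top desk V,S 146.0 4.0
top tile ctr [556.7 310.6] size [64.5 65.5] ang 81.4 npx 236
top grip ctr [551.8 302.5] size [24.8 37.2] ang 0.8 npx 56
orange 1 [586.2 300.1] [array([586.2, 300.1]), array([586.2, 300.1])]
blue 13 [560.  341.4] [array([547.1, 345. ]), array([585.7, 338.4])]
side desk V,S 187.0 10.0
side tile ctr [553.2 308.1] size [84.2 66.4] ang 80.7 npx 356
side grip ctr [551.  328.9] size [26.9 57.1] ang 5.9 npx 103
orange 5 [585.2 308.1] [array([587.6, 318.3]), array([580.8, 284. ])]
blue 28 [559. 345.] [array([585.3, 338.7]), array([532.8, 346.3])]
```

Run:
```python
from h import *
t=np.load('top0.npy',allow_pickle=True).item()['frame'][:,:,::-1]; s=np.load('side0.npy',allow_pickle=True).item()['frame'][:,:,::-1]
a=cv2.resize(t[188:240,325:365],(400,520),interpolation=cv2.INTER_CUBIC)
b=cv2.resize(s[170:202,315:355],(400,320),interpolation=cv2.INTER_CUBIC)
o=np.zeros((520,800,3),np.uint8);o[:,:400]=a;o[:320,400:]=b
cv2.imwrite('pics/cr.png',o)
```

```text
(no output)
```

View pics/cr.png

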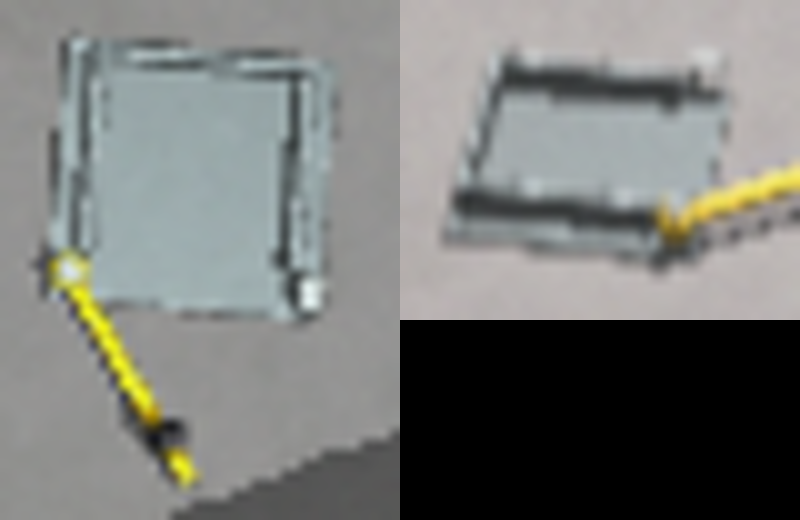

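Emit:
apply_moves:
  delta_pos:
    - [0,0,-1]
    - [0,0,0]
    - [0,0,0]
    - [0,0,0]
  twist: [0,0.1,0,0]
  gripper: 6
  squeeze: 40

```text
t: 0.6
tool_pos: [0.2657, -0.5379, 0.2538]
orientation: [3.091, 0.564, -0.0]
force: [0.5, -0.1, 0.3]
opening: 0.0614
gripper_force: 0.0
```

The enlarged view shows the hinge post at crop (68,268), the clip at (311,290), and the nest's inner walls at x≈92 and 292. The keeper runs to the knob at (160,430).

Run:
```python
from h import *
T=np.load('top0.npy',allow_pickle=True).item();Sd=np.load('side0.npy',allow_pickle=True).item()
R=lambda c,u,v,z:ray(c,u,v,z)[:2]*1000
tp=lambda u,v,z:R(T,325+u/10-.45,188+v/10-.45,z)
sp=lambda u,v,z:R(Sd,315+(u-400)/10-.45,170+v/10-.45,z)
def ctr(h,c):
    d=h-c; ey=d/np.linalg.norm(d); ex=np.array([ey[1],-ey[0]]); print('h',h,'c',c,'len',np.linalg.norm(d),'yaw',np.degrees(np.arctan2(ex[1],ex[0])),'ctr',(h+c)/2+52*ex+ey*1); return ex,ey
ctr(tp(68,268,.026),tp(311,290,.026))
ctr(sp(672,210,.026),sp(708,62,.026))
print('floor side quad',[sp(u,v,.006) for u,v in((500,95),(480,190))],'floor top quad',[tp(u,v,.006) for u,v in((97,75),(300,85),(85,290),(280,310))])
print('keeper tip',tp(190,482,.023),'knob',tp(158,425,.056),tp(165,437,.056))
k=np.array([80*np.sin(1),80*np.cos(1)])
```

```text
h [ 535.78613232 -283.71166459] c [ 527.93988981 -385.53140083] len 102.12160500878697 yaw -4.4065118633670535 ctr [ 583.78613279 -337.61977068]
h [ 532.87684786 -277.98985073] c [ 523.75884864 -379.71204984] len 102.13003329496496 yaw -5.122091543884054 ctr [ 580.19947584 -332.49741694]
floor side quad [array([ 617.36147621, -372.96001891]), array([ 619.92638984, -307.15350537])] floor top quad [array([ 619.95315856, -296.67770627]), array([ 616.83495481, -383.2833754 ]), array([ 528.03198791, -292.15207391]), array([ 520.67054886, -374.82804478])]
keeper tip [ 447.24326633 -335.40601897] knob [ 469.65139979 -319.24693876] [ 464.79237108 -322.13250643]
```

Emit:
apply_moves:
  delta_pos:
    - [0,0,0]
    - [0,0,0]
    - [0,0,0]
    - [0,0,0]
    - [0,0,0]
    - [0,0,0]
    - [0,0,0]
  twist: [-0.17,-0.17,-0.17,-0.17,-0.17,-0.17,-0.04]

```text
t: 1.48
tool_pos: [0.2657, -0.5379, 0.2536]
orientation: [-2.378, -2.052, -0.0]
force: [0.1, -0.4, 0.3]
opening: 0.0601
gripper_force: 0.0
```

```bash
cat >> h.py <<'E'
from scipy.spatial.transform import Rotation as Ro
def go(x,y,z,psi=None):
    s=robot.read_state(); M=Ro.from_rotvec(s['orientation']).as_matrix()
    p=np.arctan2(M[1,1],M[0,1]); d=M.T@(np.array([x,y,z])-s['tool_pos'])*100
    print('t',round(s['t'],2),'pos',np.round(s['tool_pos'],4),'psi',round(p,3),'q',np.round(s['q'],2),'delta cm (cur axes)',np.round(d,2),'twist',None if psi is None else round(p-psi,3),'F',np.round(s['force'],1),'op',round(s['opening'],4))
E
python3 -c "
from h import *
go(.556,.3105,.15,-.15)"
```

```text
t 1.48 pos [ 0.2657 -0.5379  0.2536] psi -0.147 q [-1.2   0.13  1.47  0.    1.54 -1.05] delta cm (cur axes) [88.17 16.29 10.38] twist 0.003 F [ 0.1 -0.4  0.3] op 0.0601
```

Emit:
apply_moves:
  delta_pos:
    - [5,0.9,0]
    - [5,0.9,0]
    - [5,0.9,0]
    - [5,0.9,0]
    - [5,0.9,0]
    - [5,0.9,0]
    - [5,0.9,0]
    - [5,0.9,0]
  twist: [0,0,0,0,0,0,0,0]

```text
t: 2.48
tool_pos: [0.3977, -0.1519, 0.2539]
orientation: [2.382, 2.048, 0.0]
force: [0.7, 0.2, -0.1]
opening: 0.06
gripper_force: 0.0
```

Emit:
apply_moves:
  delta_pos:
    - [5,0.9,0]
    - [5,0.9,0]
    - [5,0.9,0]
    - [5,0.9,0]
    - [5,0.9,0]
    - [5,0.9,1]
    - [5,0.9,1]
    - [5,0.9,1]
  twist: [0,0,0,0,0,0,0,0]

```text
t: 3.48
tool_pos: [0.5296, 0.2328, 0.2234]
orientation: [2.382, 2.048, 0.0]
force: [0.9, 0.0, 0.4]
opening: 0.0598
gripper_force: 0.0
```

```bash
python3 -c "
from h import *
go(.556,.3105,.15,-.15)"
```

```text
t 3.48 pos [0.5296 0.2328 0.2234] psi -0.15 q [ 0.33  0.08  1.58 -0.    1.48  0.48] delta cm (cur axes) [8.08 1.45 7.34] twist -0.0 F [0.9 0.  0.4] op 0.0598
```

Move over the tile and stop high enough to check alignment.

Emit:
apply_moves:
  delta_pos:
    - [4,0.7,2]
    - [4,0.7,2]
    - [0,0,3]
    - [0,0,0]
  twist: [0,0,0,0]

```text
t: 3.98
tool_pos: [0.553, 0.3074, 0.1502]
orientation: [-2.38, -2.048, 0.01]
force: [-0.5, 0.2, 0.2]
opening: 0.0598
gripper_force: 0.0
```

Run:
```python
from h import *
go(.556,.3105,.053,-.15)
o=[]
for n,(u,v) in(('top',(192,208)),('side',(324,306))):
    c=cam(n); g=c['frame'][:,:,::-1]; x0,y0=u-20,v-28; o.append(cv2.resize(g[y0:y0+40,x0:x0+40],(400,400),interpolation=cv2.INTER_CUBIC))
cv2.imwrite('pics/g1.png',np.hstack(o))
```

```text
t 3.98 pos [0.553  0.3074 0.1502] psi -0.15 q [ 0.43  0.28  1.49 -0.    1.38  0.58] delta cm (cur axes) [0.38 0.3  9.71] twist 0.0 F [-0.5  0.2  0.2] op 0.0598
```

View pics/g1.png

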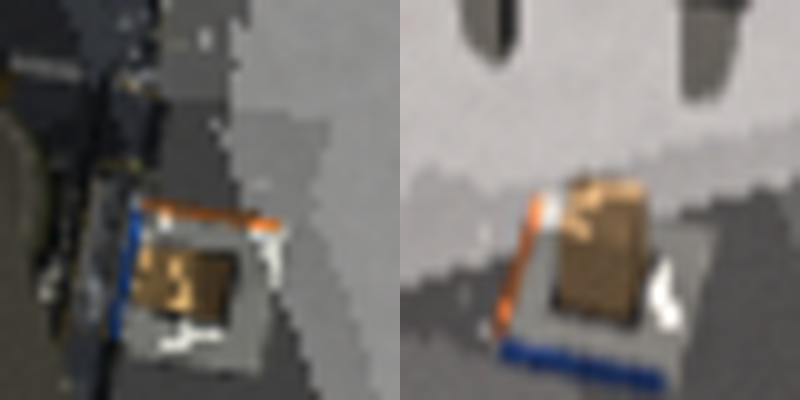

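The top view shows the tile under the hand, partly hidden. In the side view the fingertips at (490,60) and (708,95) straddle the grip in line. I'll check the numbers.

Run:
```python
from h import *
Sd=np.load('side0.npy',allow_pickle=True).item();T=np.load('top0.npy',allow_pickle=True).item()
sp=lambda u,v,z:np.round(ray(Sd,304+(u-400)/10-.45,278+v/10-.45,z)[:2]*1000,1)
tp=lambda u,v,z:np.round(ray(T,172+u/10-.45,180+v/10-.45,z)[:2]*1000,1)
print('tips',sp(490,62,.125),sp(705,100,.125))
print('tile top side',[sp(*p,.010) for p in((505,340),(540,193),(668,368),(717,222))])
print('tile top top',[tp(*p,.010) for p in((135,200),(282,220),(115,338),(262,372))])
print('grip top side',[sp(*p,.056) for p in((560,205),(645,215),(575,180),(648,182))])
```

```text
tips [590.1 309. ] [517.7 318.4]
tile top side [array([585. , 338.9]), array([579.5, 276.9]), array([528.2, 345.3]), array([516.3, 283.8])]
tile top top [array([591.5, 337.5]), array([583.8, 274.7]), array([532.7, 343.1]), array([519.1, 280.2])]
grip top side [array([567.6, 314.5]), array([538.4, 316.1]), array([563.5, 303.8]), array([538.6, 302.4])]
```

Emit:
apply_moves:
  delta_pos:
    - [0.25,0.1,2]
    - [0,0,3]
    - [0,0,3]
    - [0,0,1.7]
    - [0,0,0]
  twist: [-0.02,0,0,0,0]

```text
t: 4.7
tool_pos: [0.5556, 0.3097, 0.0552]
orientation: [-2.362, -2.07, 0.004]
force: [0.3, 0.4, 0.3]
opening: 0.0599
gripper_force: 0.0
```

Emit:
apply_moves:
  delta_pos:
    - [0,0,0]
    - [0,0,0]
    - [0,0,0]
    - [0,0,0]
  twist: [0,0,0,0]
  gripper: 1.5
  squeeze: 40

```text
t: 5.2
tool_pos: [0.5564, 0.3106, 0.0572]
orientation: [-2.363, -2.07, -0.0]
force: [-1.3, -0.1, 1.4]
opening: 0.0259
gripper_force: 40.0
```

```bash
python3 -c "
from h import *
go(.556,.3105,.15,-.087)"
```

```text
t 5.2 pos [0.5564 0.3106 0.0572] psi -0.132 q [0.43 0.38 1.54 0.   1.21 0.56] delta cm (cur axes) [-0.01 -0.04 -9.28] twist -0.045 F [-1.3 -0.1  1.4] op 0.0259
```

Emit:
apply_moves:
  delta_pos:
    - [0,0,-2]
    - [0,0,-3]
    - [0,0,-3]
    - [0,0,0]
  twist: [0,0,0,0]

```text
t: 5.7
tool_pos: [0.5589, 0.3113, 0.1411]
orientation: [2.361, 2.069, 0.011]
force: [0.8, -0.3, -2.3]
opening: 0.0258
gripper_force: 40.0
```

```bash
python3 -c "
from h import *
go(.5584,.0593,.13,-.087)
o=[]
for n,z in(('top',.075),('side',.075)):
    c=cam(n); u,v=proj(c,[.556,.3106,z]).astype(int); o.append(cv2.resize(c['frame'][v-20:v+20,u-20:u+20,::-1],(400,400),interpolation=cv2.INTER_CUBIC)); print(u,v)
cv2.imwrite('pics/g2.png',np.hstack(o))"
```

```text
t 5.7 pos [0.5589 0.3113 0.1411] psi -0.132 q [ 0.43  0.3   1.49 -0.    1.35  0.56] delta cm (cur axes) [-24.99   3.26   1.04] twist -0.045 F [ 0.8 -0.3 -2.3] op 0.0258
186 206
322 293
```

View pics/g2.png

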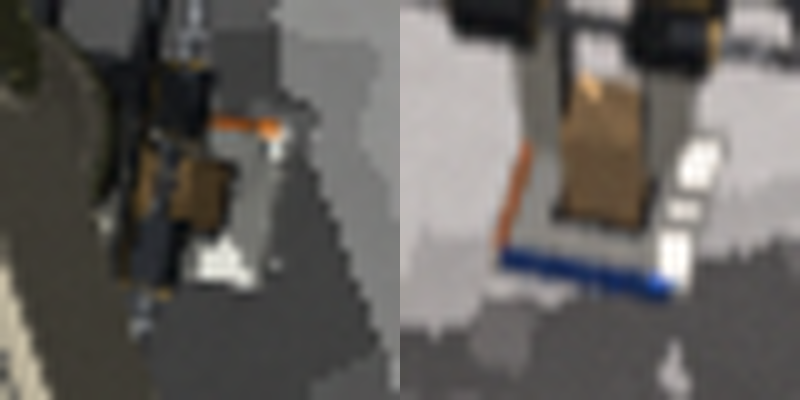

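The tile is held level, with the orange edge at (245,125) in the top view and the blue edge at (585,275) in the side view. Carry it to the green end.

Emit:
apply_moves:
  delta_pos:
    - [-4,0.5,0]
    - [-5,0.6,0]
    - [-5,0.7,0]
    - [-5,0.7,0]
    - [-4,0.5,0]
    - [-2,0.2,0]
    - [0,0,0]
  twist: [0,0,0,0,0,0,-0.045]

```text
t: 6.68
tool_pos: [0.5545, 0.057, 0.1352]
orientation: [-2.316, -2.12, 0.003]
force: [-0.3, 1.1, -1.8]
opening: 0.0257
gripper_force: 40.0
```

Run:
```python
from h import *
go(.5584,.0593,.068,-.087)
o=[]
for n in('top','side'):
    c=cam(n); u,v=proj(c,[.58,.02,.04]).astype(int); o.append(cv2.resize(c['frame'][v-35:v+35,u-35:u+35,::-1],(400,400),interpolation=cv2.INTER_CUBIC)); print(u,v)
cv2.imwrite('pics/g3.png',np.hstack(o))
```

```text
t 6.67 pos [0.5545 0.057  0.1352] psi -0.088 q [ 0.01  0.1   1.73 -0.    1.32  0.1 ] delta cm (cur axes) [0.27 0.38 6.72] twist -0.001 F [-0.3  1.1 -1.8] op 0.0257
258 202
324 237
```

View pics/g3.png

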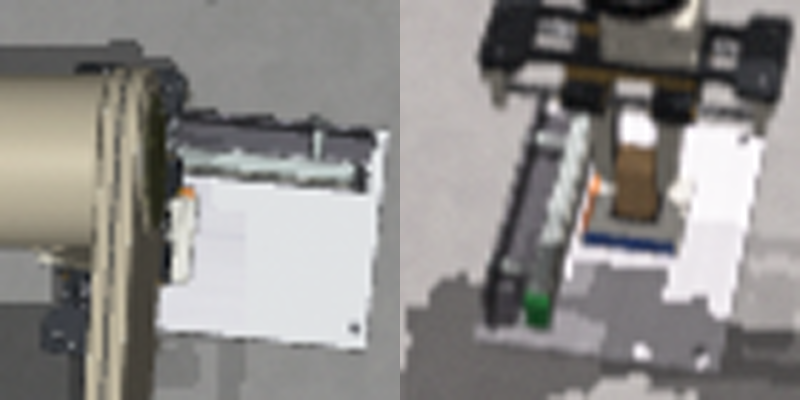

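The side view shows the tile above the bed near the green end, with a gap between the orange edge and the bar. The top view agrees. Descend.

Emit:
apply_moves:
  delta_pos:
    - [0,0,2]
    - [0,0,2]
    - [0,0,1.5]
    - [0,0,0.6]
    - [0,0,0]
  twist: [0,0,0,0,0]

```text
t: 7.4
tool_pos: [0.555, 0.0583, 0.075]
orientation: [-2.315, -2.122, 0.001]
force: [1.5, 0.1, -1.7]
opening: 0.0259
gripper_force: 40.0
```

```bash
python3 -c "
from h import *
go(.5584,.0593,.068,-.087)"
```

```text
t 7.4 pos [0.555  0.0583 0.075 ] psi -0.087 q [0.01 0.17 1.77 0.   1.21 0.1 ] delta cm (cur axes) [0.13 0.33 0.7 ] twist -0.0 F [ 1.5  0.1 -1.7] op 0.0259
```

Emit:
apply_moves:
  delta_pos:
    - [0,0,0.5]
    - [0,0.3,0.2]
    - [0,0.6,0]
    - [0,0,0]
    - [0,0,0]
  twist: [0,0,0,0,0]

```text
t: 8.02
tool_pos: [0.5645, 0.0575, 0.0688]
orientation: [2.316, 2.123, 0.0]
force: [-1.0, 1.3, -1.8]
opening: 0.0257
gripper_force: 40.0
```

Emit:
apply_moves:
  delta_pos:
    - [0,0.3,0]
    - [0,0,0]
  twist: [0,0]

```text
t: 8.28
tool_pos: [0.5675, 0.0572, 0.0688]
orientation: [2.316, 2.123, 0.0]
force: [0.6, 0.0, -1.5]
opening: 0.0259
gripper_force: 40.0
```

Emit:
apply_moves:
  delta_pos:
    - [0,0.3,0]
    - [0,0,0]
  twist: [0,0]

```text
t: 8.52
tool_pos: [0.5705, 0.0569, 0.0687]
orientation: [2.316, 2.123, 0.0]
force: [0.0, 0.0, -1.8]
opening: 0.0254
gripper_force: 40.0
```

Emit:
apply_moves:
  delta_pos:
    - [0,0.3,0]
    - [0,0,0]
  twist: [0,0]

```text
t: 8.78
tool_pos: [0.5733, 0.0567, 0.0686]
orientation: [-2.316, -2.123, 0.0]
force: [0.2, 0.3, -2.0]
opening: 0.0262
gripper_force: 40.0
```

Emit:
apply_moves:
  delta_pos:
    - [0,0.3,0]
    - [0,0,0]
  twist: [0,0]

```text
t: 9.02
tool_pos: [0.576, 0.0565, 0.0685]
orientation: [-2.315, -2.122, 0.001]
force: [-3.5, 0.0, -0.9]
opening: 0.0257
gripper_force: 40.0
```

Emit:
apply_moves:
  delta_pos:
    - [0,0.3,0]
    - [0,0,0]
  twist: [0,0]

```text
t: 9.28
tool_pos: [0.5789, 0.0562, 0.0684]
orientation: [-2.315, -2.122, 0.001]
force: [-5.6, 0.2, -0.1]
opening: 0.026
gripper_force: 40.0
```

Run:
```python
from h import *
go(.58,.0593,.068,-.087)
f=[]
for i in range(3): f.append(robot.read_state()['force']); c=cam('side')
print(np.mean(f,0))
np.save('s1.npy',c,allow_pickle=True)
```

```text
t 9.28 pos [0.5789 0.0562 0.0684] psi -0.087 q [0.01 0.23 1.7  0.   1.2  0.1 ] delta cm (cur axes) [0.32 0.08 0.04] twist 0.0 F [-5.6  0.2 -0.1] op 0.026
[-5.4958753   0.35040847  0.11127145]
```

Emit:
apply_moves:
  delta_pos:
    - [-1,-0.1,0]
    - [-1,0,0]
    - [-1,0,0]
    - [-1,0,0]
    - [-1,0,0]
    - [0,0,0]
  twist: [0,0,0,0,0,0]

```text
t: 10.18
tool_pos: [0.5735, 0.0058, 0.0683]
orientation: [-2.317, -2.122, 0.001]
force: [-4.5, -1.4, -1.8]
opening: 0.0256
gripper_force: 40.0
```

Emit:
apply_moves:
  delta_pos:
    - [-1,0,0]
    - [-1,0,0]
    - [-1,0,0]
    - [-1,0,0]
    - [-1,0,0]
    - [-0.2,0,0]
    - [0,0,0]
    - [0,0,0]
  twist: [0,0,0,0,0,0,0,0]

```text
t: 11.18
tool_pos: [0.5693, -0.0453, 0.0685]
orientation: [-2.316, -2.123, 0.001]
force: [-4.5, 1.3, -2.6]
opening: 0.0254
gripper_force: 40.0
```

Run:
```python
from h import *
f=[]
for i in range(3): f.append(robot.read_state()['force']); c=cam('side')
print(np.mean(f,0))
go(.5515,-.042,.068,-.087)
```

```text
[-4.30456486  0.64530472 -2.98095101]
t 11.32 pos [ 0.5693 -0.0453  0.0685] psi -0.087 q [-0.17  0.21  1.74 -0.    1.2  -0.08] delta cm (cur axes) [ 0.17 -1.8   0.05] twist 0.0 F [-4.7  0.2 -3. ] op 0.0259
```

Emit:
apply_moves:
  delta_pos:
    - [0,-1,0]
    - [0,-2,0]
    - [3,0,0]
    - [4,0,0]
    - [3.2,0,0]
    - [0,0,0]
  twist: [0,0,0,0,0,0.17]

```text
t: 12.08
tool_pos: [0.5494, 0.0611, 0.0697]
orientation: [2.487, 1.917, 0.005]
force: [0.3, -0.3, -2.8]
opening: 0.026
gripper_force: 40.0
```

Emit:
apply_moves:
  delta_pos:
    - [0,0,0]
    - [0,0,0]
    - [0,0,0]
    - [0,0,0]
    - [0,0,0]
    - [0,0,0]
    - [0,0,0]
    - [0,0,0]
  twist: [0.18,0.18,0.18,0.18,0.18,0.18,0.18,0.141]

```text
t: 13.08
tool_pos: [0.5494, 0.0589, 0.0696]
orientation: [-3.138, 0.145, -0.005]
force: [0.2, -0.4, -1.8]
opening: 0.0255
gripper_force: 40.0
```

Run:
```python
from h import *
f=[]
for i in range(3): f.append(robot.read_state()['force']); c=cam('side')
print(np.mean(f,0))
# bench-local (3,49)
go(.560+.003*.996+.049*.087,.009-.003*.087+.049*.996,.0685,-.087-np.pi/2)
np.save('s2.npy',c,allow_pickle=True)
```

```text
[ 0.21314816 -0.31440818 -1.80181103]
t 13.22 pos [0.5491 0.0588 0.0694] psi -1.656 q [ 0.01  0.16  1.79 -0.    1.19  1.67] delta cm (cur axes) [ 1.82 -0.02  0.1 ] twist 0.002 F [ 0.5  0.3 -1.7] op 0.0258
```

Emit:
apply_moves:
  delta_pos:
    - [1,0,0.1]
    - [0.9,0,0]
    - [0,0,0]
  twist: [0,0,0]

```text
t: 13.6
tool_pos: [0.5683, 0.0571, 0.0678]
orientation: [3.139, -0.136, 0.001]
force: [0.7, 0.8, -1.7]
opening: 0.0255
gripper_force: 40.0
```

Emit:
apply_moves:
  delta_pos:
    - [0.3,0,0]
    - [0,0,0]
  twist: [0,0]

```text
t: 13.85
tool_pos: [0.5703, 0.0569, 0.0675]
orientation: [3.139, -0.137, -0.0]
force: [1.0, -0.3, -1.5]
opening: 0.026
gripper_force: 40.0
```

Emit:
apply_moves:
  delta_pos:
    - [0.3,0,0]
    - [0,0,0]
  twist: [0,0]

```text
t: 14.1
tool_pos: [0.5729, 0.0568, 0.0675]
orientation: [-3.139, 0.137, 0.001]
force: [-2.2, -0.2, -0.7]
opening: 0.0258
gripper_force: 40.0
```

Emit:
apply_moves:
  delta_pos:
    - [0.3,0,0]
    - [0,0,0]
  twist: [0,0]

```text
t: 14.35
tool_pos: [0.5759, 0.0565, 0.0674]
orientation: [-3.139, 0.137, 0.002]
force: [-4.5, 1.1, -0.3]
opening: 0.0258
gripper_force: 40.0
```

Emit:
apply_moves:
  delta_pos:
    - [0,1,0]
    - [0,1,0]
    - [0,1,0]
    - [0,1,0]
    - [0,1,0]
    - [0,0,0]
  twist: [0,0,0,0,0,0]

```text
t: 15.1
tool_pos: [0.5715, 0.0052, 0.0674]
orientation: [3.137, -0.139, -0.001]
force: [-5.0, -2.8, -1.5]
opening: 0.0258
gripper_force: 40.0
```

Emit:
apply_moves:
  delta_pos:
    - [0,1,0]
    - [0,1,0]
    - [0,1,0]
    - [0,1,0]
    - [0,1,0]
    - [0,0.2,0]
    - [0,0,0]
    - [0,0,0]
  twist: [0,0,0,0,0,0,0,0]

```text
t: 16.1
tool_pos: [0.5673, -0.0453, 0.0675]
orientation: [3.138, -0.137, -0.0]
force: [-4.1, -1.5, -3.1]
opening: 0.0258
gripper_force: 40.0
```

Run:
```python
from h import *
f=[]
for i in range(3): f.append(robot.read_state()['force']); c=cam('side')
print(np.mean(f,0))
go(.5515,-.042,.068,-.087)
```

```text
[-4.31259081 -1.3123325  -2.42068707]
t 16.25 pos [ 0.5672 -0.0453  0.0675] psi -1.658 q [-0.17  0.2   1.74 -0.    1.2   1.49] delta cm (cur axes) [-1.6  -0.19 -0.05] twist -1.571 F [-3.8 -0.8 -3. ] op 0.026
```

Emit:
apply_moves:
  delta_pos:
    - [-1,0,0]
    - [-2,0,0]
    - [0,0,-3]
    - [0,0,-4]
    - [0,0,-2]
    - [0,0,0]
  twist: [0,0,0,0,0,0]

```text
t: 17.0
tool_pos: [0.5396, -0.0428, 0.1606]
orientation: [3.138, -0.137, 0.011]
force: [-0.4, 0.9, -1.8]
opening: 0.0255
gripper_force: 40.0
```

```bash
python3 -c "
from h import *
go(.5775,-.335,.15,-.082-np.pi/2)"
```

```text
t 17.0 pos [ 0.5396 -0.0428  0.1606] psi -1.658 q [-0.17  0.02  1.76  0.    1.36  1.48] delta cm (cur axes) [ 6.31 28.78  1.11] twist -0.005 F [-0.4  0.9 -1.8] op 0.0255
```

Emit:
apply_moves:
  delta_pos:
    - [0.8,4,0]
    - [1,5,0]
    - [1,5,0]
    - [1,5,0]
    - [1,5,0]
    - [1,4,0]
    - [0.5,0.8,0]
    - [0,0,0]
  twist: [0,0,0,0,0,0,0,0]

```text
t: 18.0
tool_pos: [0.5749, -0.3346, 0.1562]
orientation: [-3.137, 0.138, 0.002]
force: [-0.4, -0.4, -2.0]
opening: 0.0255
gripper_force: 40.0
```

Emit:
apply_moves:
  delta_pos:
    - [0,0,2]
    - [0,0,3]
    - [0,0,1]
    - [0,0,0]
  twist: [-0.005,0,0,0]

```text
t: 18.5
tool_pos: [0.5744, -0.3335, 0.096]
orientation: [-3.137, 0.127, 0.004]
force: [-1.2, 0.3, -2.0]
opening: 0.0255
gripper_force: 40.0
```

Run:
```python
from h import *
go(.5775,-.335,.063,-.082-np.pi/2)
o=[]
for n in('top','side'):
    c=cam(n); np.save(n+'3.npy',c,allow_pickle=True); u,v=proj(c,[.57,-.335,.03]).astype(int); o.append(cv2.resize(c['frame'][v-25:v+25,u-20:u+20,::-1],(400,500),interpolation=cv2.INTER_CUBIC)); print(u,v)
cv2.imwrite('pics/g4.png',np.hstack(o))
```

```text
t 18.5 pos [ 0.5744 -0.3335  0.096 ] psi -1.652 q [-0.6   0.41  1.43  0.    1.3   1.05] delta cm (cur axes) [0.33 0.13 3.3 ] twist 0.001 F [-1.2  0.3 -2. ] op 0.0255
343 206
334 180
```

View pics/g4.png

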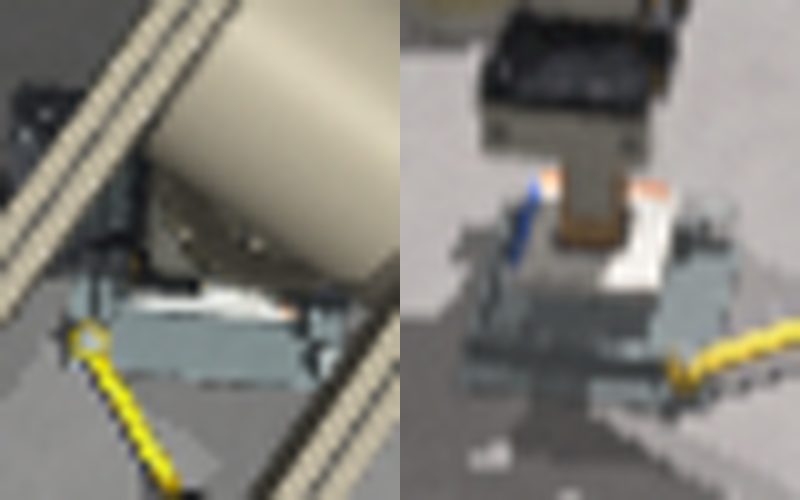

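The top view shows the tile's front edge from (130,305) to (295,318). That centres it between the hinge at (90,340) and the clip at (320,360), so I'm aligned within about 2 mm. Lower.

Emit:
apply_moves:
  delta_pos:
    - [0.2,0,1]
    - [0,0,1]
    - [0,0,0.7]
    - [0,0,0]
  twist: [0,0,0,0]

```text
t: 19.1
tool_pos: [0.5764, -0.3347, 0.0693]
orientation: [-3.138, 0.129, 0.003]
force: [0.8, 0.3, -1.2]
opening: 0.0261
gripper_force: 40.0
```

Emit:
apply_moves:
  delta_pos:
    - [0,0,0.3]
    - [0,0,0]
    - [0,0,0]
  twist: [0,0,0]

```text
t: 19.48
tool_pos: [0.5773, -0.3352, 0.0679]
orientation: [3.139, -0.129, 0.001]
force: [0.5, -0.2, -2.7]
opening: 0.0256
gripper_force: 40.0
```

Emit:
apply_moves:
  delta_pos:
    - [0,0,0.2]
    - [0,0,0]
    - [0,0,0]
  twist: [0,0,0]

```text
t: 19.85
tool_pos: [0.5771, -0.3351, 0.0656]
orientation: [-3.139, 0.129, 0.0]
force: [-1.1, 0.1, -2.8]
opening: 0.0263
gripper_force: 40.0
```

Forces still show the tile's weight (no contact); about 2–3 mm to go.

Emit:
apply_moves:
  delta_pos:
    - [0,0,0.2]
    - [0,0,0]
    - [0,0,0]
  twist: [0,0,0]

```text
t: 20.23
tool_pos: [0.5772, -0.3351, 0.0636]
orientation: [-3.139, 0.129, 0.0]
force: [0.3, -0.9, -2.3]
opening: 0.0255
gripper_force: 40.0
```

Emit:
apply_moves:
  delta_pos:
    - [0,0,0.1]
    - [0,0,0]
    - [0,0,0]
  twist: [0,0,0]

```text
t: 20.6
tool_pos: [0.5773, -0.3352, 0.0632]
orientation: [3.139, -0.129, 0.001]
force: [-2.6, 0.9, 4.9]
opening: 0.0258
gripper_force: 40.0
```

Contact at the expected height, so release to a small opening and lift.

Emit:
apply_moves:
  delta_pos:
    - [0,0,0]
    - [0,0,0]
    - [0,0,0]
    - [0,0,0]
  twist: [0,0,0,0]
  gripper: 4.5

```text
t: 21.1
tool_pos: [0.5772, -0.3351, 0.0625]
orientation: [-3.139, 0.129, 0.0]
force: [-1.2, -0.3, -0.6]
opening: 0.0451
gripper_force: 0.0
```

Emit:
apply_moves:
  delta_pos:
    - [0,0,-1]
    - [0,0,-3]
    - [0,0,-4]
    - [0,0,-4]
    - [0,0,0]
  twist: [0,0,0,0,0]

```text
t: 21.72
tool_pos: [0.5796, -0.3368, 0.1889]
orientation: [3.134, -0.129, 0.012]
force: [-0.3, -0.7, 0.0]
opening: 0.0449
gripper_force: 0.0
```

```bash
python3 -c "
from h import *
go(.45,-.40,.15,-.082-np.pi/2)"
```

```text
t 21.73 pos [ 0.5796 -0.3368  0.1889] psi -1.653 q [-0.6   0.34  1.35  0.    1.45  1.05] delta cm (cur axes) [-12.43   7.35   3.83] twist -0.0 F [-0.3 -0.7  0. ] op 0.0449
```

Emit:
apply_moves:
  delta_pos:
    - [-3,0,0]
    - [-4,0,0]
    - [-4,0,0]
    - [0,0,0]
    - [0,0,0]
    - [0,0,0]
    - [0,0,0]
    - [0,0,0]
  twist: [0,0,0,-0.15,-0.15,-0.15,-0.16,0]
  gripper: 3.4
  squeeze: 5

```text
t: 22.72
tool_pos: [0.4672, -0.3258, 0.1821]
orientation: [-3.032, -0.818, 0.001]
force: [-0.4, -0.6, -0.1]
opening: 0.034
gripper_force: 0.0
```

Run:
```python
from h import *
go(.4655,-.3217,.058,-1.036)
for n in('top','side'):
    c=cam(n); np.save(n+'4.npy',c,allow_pickle=True)
T,Sd=[np.load(n+'4.npy',allow_pickle=True).item() for n in('top','side')]
# tile check (side): blue & orange edges ; yellow keeper
hsv=cv2.cvtColor(Sd['frame'],cv2.COLOR_RGB2HSV).astype(int);H,S,V=[hsv[...,i] for i in range(3)]
b=np.zeros_like(H,bool);b[165:205,305:375]=1
for k,q,z in(('orange',(H<14)&(S>130),.014),('blue',(H>100)&(H<130)&(S>100),.014),('wood',(H>8)&(H<22)&(S>70)&(V>60),.04),('yellow',(H>22)&(H<34)&(S>120),.023)):
    ys,xs=np.nonzero(q&b); print(k,len(xs), ray(Sd,xs.mean(),ys.mean(),z)[:2] if len(xs) else '')
```

```text
t 22.73 pos [ 0.4672 -0.3258  0.1821] psi -1.044 q [-0.7   0.09  1.65 -0.    1.41  0.35] delta cm (cur axes) [ 0.06 -0.43 12.41] twist -0.008 F [-0.4 -0.6 -0.1] op 0.034
orange 1 [ 0.56048365 -0.36832093]
blue 5 [ 0.60954447 -0.33242876]
wood 88 [ 0.55454342 -0.31975636]
yellow 13 [ 0.48197464 -0.30503621]
```

Emit:
apply_moves:
  delta_pos:
    - [0,-0.4,2]
    - [0,0,3]
    - [0,0,3]
    - [0,0,2]
    - [0,0,0]
    - [0,0,0]
  twist: [0,0,0,0,0,0]

```text
t: 23.58
tool_pos: [0.466, -0.323, 0.0835]
orientation: [3.032, 0.819, 0.001]
force: [0.3, 0.6, 0.8]
opening: 0.0337
gripper_force: 0.0
```

Run:
```python
from h import *
go(.4655,-.3217,.058,-1.036)
c=cam('side'); np.save('s5.npy',c,allow_pickle=True)
u,v=proj(c,[.4655,-.3217,.056]); print(u,v)
g=c['frame'][int(v)-14:int(v)+16,int(u)-18:int(u)+18].astype(int)
V=g.max(2)
for r in V: print(''.join('#' if a<45 else '+' if a<100 else '.' for a in r))
```

```text
t 23.57 pos [ 0.466  -0.323   0.0835] psi -1.043 q [-0.7   0.18  1.74  0.    1.22  0.35] delta cm (cur axes) [ 0.02 -0.14  2.55] twist -0.007 F [0.3 0.6 0.8] op 0.0337
357.95673576154434 179.59700349756824
...............+###################+
...............+###################+
...............+######+++###########
...............+###++#++++##########
...............+##+++#++++++######++
...............++#+++##+++++###+++++
...............++##+++#####++++++..+
...............+###+.++++++++.....++
...............++##+.++++++.........
...............+###+.+++++..........
...............+###+.+++++..........
................+#+.+++++...........
.....+..............++++............
++++++...............++.............
..++++++............++++............
..+++++++.+........+++++............
...+..+++++.......+#++..............
.......++++.......+#+...............
........+.+.......+#+...............
...........+......+##...............
...........++.....+#+...............
...........++++....++...............
.......+..+++.......................
.......+............................
.+..............+....+..............
++.............+++++................
++.......+++++.+++..................
++.....+++++++++.+..................
++...+++++++++++.++.................
..++++++++++++++++++++..............
```

The knob lies between the fingers, so descend around it and close gently.

Emit:
apply_moves:
  delta_pos:
    - [0,-0.1,1]
    - [0,0,1]
    - [0,0,0.4]
    - [0,0,0]
  twist: [0,0,0,0]

```text
t: 24.12
tool_pos: [0.4646, -0.3214, 0.0579]
orientation: [-3.032, -0.819, 0.001]
force: [-0.5, -0.7, 0.5]
opening: 0.034
gripper_force: 0.0
```

Emit:
apply_moves:
  delta_pos:
    - [0,0,0]
    - [0,0,0]
    - [0,0,0]
    - [0,0,0]
  twist: [0,0,0,0]
  gripper: 0.8
  squeeze: 5

```text
t: 24.62
tool_pos: [0.4652, -0.3219, 0.0589]
orientation: [3.032, 0.819, 0.0]
force: [-1.1, -0.5, 2.2]
opening: 0.014
gripper_force: 5.0
```

Run:
```python
from h import *
go(.4655,-.3217,.058,-1.036)
p=robot.read_state()['tool_pos'][:2]*1000; h=np.array([534.3,-280.9]); d=p-h; print(np.linalg.norm(d),np.arctan2(d[1],d[0])+np.pi)
```

```text
t 24.62 pos [ 0.4652 -0.3219  0.0589] psi -1.043 q [-0.7   0.21  1.76 -0.    1.18  0.35] delta cm (cur axes) [ 0.04 -0.    0.09] twist -0.007 F [-1.1 -0.5  2.2] op 0.014
80.3463366325218 0.5356775986062186
```

Emit:
apply_moves:
  delta_pos:
    - [0.04,0.76,0]
    - [0.04,0.76,0]
    - [0.04,0.76,0]
    - [0.04,0.76,0]
    - [0.04,0.76,0]
    - [0.04,0.76,0]
    - [0.04,0.76,0]
    - [0,0,0]
  twist: [-0.095,-0.095,-0.095,-0.095,-0.095,-0.095,-0.095,0]

```text
t: 25.62
tool_pos: [0.5055, -0.3553, 0.0589]
orientation: [-2.599, -1.764, -0.001]
force: [1.1, 4.2, 3.2]
opening: 0.0138
gripper_force: 5.0
```

```bash
cat > k.py <<'E'
from h import *
go(.4655,-.3217,.058,-.082)
p=robot.read_state()['tool_pos'][:2]*1000; h=np.array([534.3,-280.9]); d=p-h; print(np.linalg.norm(d),'remaining',1.4887-(np.arctan2(d[1],d[0])+np.pi))
E
python3 k.py
```

```text
t 25.62 pos [ 0.5055 -0.3553  0.0589] psi -0.378 q [-0.7   0.33  1.6   0.    1.2  -0.32] delta cm (cur axes) [ 1.65 -4.96  0.08] twist -0.296 F [1.1 4.2 3.2] op 0.0138
79.78447895385526 remaining 0.286919481011362
```

Emit:
apply_moves:
  delta_pos:
    - [0.04,0.76,0]
    - [0.04,0.76,0]
    - [0.04,0.76,0]
    - [0,0.1,0]
    - [0,0,0]
    - [0,0,0]
  twist: [-0.095,-0.095,-0.095,-0.01,0,0]

```text
t: 26.38
tool_pos: [0.5268, -0.3602, 0.0585]
orientation: [-2.312, -2.122, 0.001]
force: [-5.5, 4.7, 5.2]
opening: 0.0137
gripper_force: 5.0
```

```bash
python3 k.py
```

```text
t 26.38 pos [ 0.5268 -0.3602  0.0585] psi -0.086 q [-0.68  0.39  1.54 -0.    1.22 -0.59] delta cm (cur axes) [ 3.32 -6.43  0.07] twist -0.004 F [-5.5  4.7  5.2] op 0.0137
79.6996251734172 remaining 0.01271880880336651
```

Emit:
apply_moves:
  delta_pos:
    - [0,0.2,0]
    - [0,0,0]
  twist: [0,0]

```text
t: 26.62
tool_pos: [0.5278, -0.3606, 0.0583]
orientation: [-2.312, -2.121, 0.003]
force: [-10.5, 4.0, 8.7]
opening: 0.0154
gripper_force: 5.0
```

Emit:
apply_moves:
  delta_pos:
    - [0,0.2,0]
    - [0,0,0]
    - [0,0,0]
  twist: [0,0,0]

```text
t: 27.0
tool_pos: [0.5296, -0.3608, 0.0582]
orientation: [-2.311, -2.121, 0.004]
force: [-9.0, 2.3, 7.4]
opening: 0.0192
gripper_force: 5.0
```

The fingers are being pushed open against a hard stop, so the keeper is at its end. Release and lift.

Emit:
apply_moves:
  delta_pos:
    - [0,-0.2,0]
    - [0,0,0]
    - [0,0,0]
  twist: [0,0,0]
  gripper: 3

```text
t: 27.38
tool_pos: [0.53, -0.3612, 0.0586]
orientation: [2.312, 2.126, 0.0]
force: [-0.5, 0.4, 0.1]
opening: 0.03
gripper_force: 0.0
```

Emit:
apply_moves:
  delta_pos:
    - [0,0,-1]
    - [0,0,-3]
    - [0,0,-4]
    - [0,0,-4]
    - [-4,-3,0]
    - [-4,-4,0]
    - [-4,-4,0]
    - [0,0,0]
  twist: [0,0,0,0,0,0,0,0]

```text
t: 28.38
tool_pos: [0.4076, -0.4744, 0.1796]
orientation: [2.316, 2.121, -0.002]
force: [0.8, 0.7, -0.3]
opening: 0.0302
gripper_force: 0.0
```

Run:
```python
from h import *
o=[]
for n in('top','side'):
    c=cam(n); np.save(n+'9.npy',c,allow_pickle=True); u,v=proj(c,[.57,-.335,.03]).astype(int); o.append(cv2.resize(c['frame'][v-25:v+25,u-20:u+20,::-1],(400,500),interpolation=cv2.INTER_CUBIC)); print(u,v)
cv2.imwrite('pics/g9.png',np.hstack(o))
```

```text
343 206
334 180
```

View pics/g9.png

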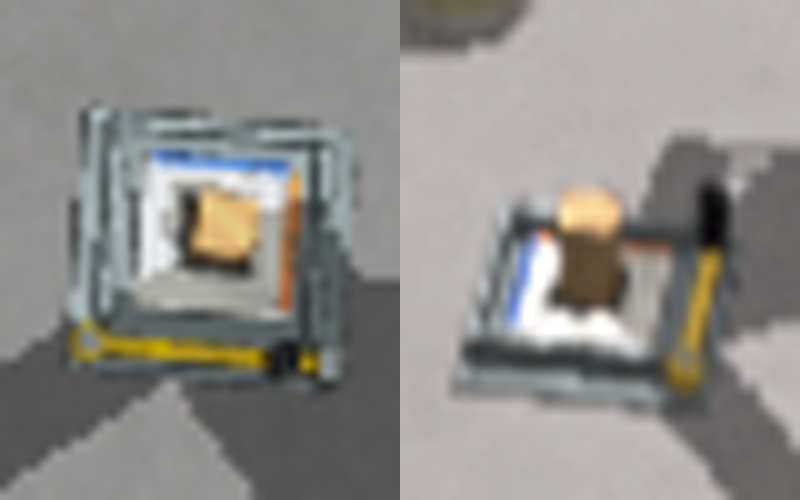

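The tile lies flat and centred in the nest, and the keeper runs from (88,340) to (318,365), parallel to the front and in the clip. Hand in.

```bash
python3 -c "
from h import *
print(robot.close_job())"
```

```text
the job is handed in; nothing more can be done
None
```

I rubbed both edges from green to black, set the tile flat in the smaller cradle, shut the keeper against its stop and handed the job in at about 28.5 s; the hand-in gave no verdict.

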